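# Load the pop-up lantern and hold it up

### The arm

A 7-joint arm with a two-finger parallel gripper is mounted at the origin on a cart in front of the work surface, level with it; the furniture and walls round the work are solid. World frame = base frame: x ahead of the robot, y to its left, z up, the work surface at z = 0. Lengths are in m, angles in rad, forces in N, time in s.
With the tool pointing down it reaches from about 0.425 to 0.925 m from the base axis. Payload 6.8 kg.
Tool frame: the origin (TCP) lies at the very end of the fingers, on their centre line; the grasp point (between the pads) lies grasp_offset behind it (grasp_offset is the distance from the TCP to the grasp point, in m); z points along the fingers, y is the direction in which the jaws open and shut (so a half turn about z gives the same grasp; the last joint's range is limited). The gripper opens to 85 mm and grips with 20 to 120 N. Pads are 22 mm wide; open, the fingers measure 114 mm over their backs; the gripper's body (76 mm by 85 mm) begins 54 mm behind the grasp point. The pads swing forward as they close: fully open they stand 13 mm farther back than shut.
Start: joints at [1.207, 0.477, 0.022, 1.555, -0.011, 1.109, -0.083], TCP at [0.171, -0.653, 0.231] pointing down, gripper open.
Joint ranges: [-2.96, 2.96], [-0.34, 2.1], [-1.41, 1.46], [0.24, 2.44], [-1.37, 4.51], [0.17, 1.92], [-2.96, 2.96]. Speed limits (rad/s): [2.39, 2.39, 3.14, 3.14, 3.14, 3.14, 3.14].

### API

Orientations are given as a unit quaternion [w, x, y, z].
In Python, from station import * gives the robot as it stands.
- The arm moves only by the shell command python3 -m handwheel 'ROWS' [FORCE]. ROWS is JSON, one flat list of numbers, 7 for each row, row after row: the shift along the world's x, y, z in cm, then the turn, a rotation vector about the world's x, y, z in degrees, then the opening, from 0 (shut) to 1 (fully open). In form: [tx, ty, tz, ax, ay, az, fingers, tx, ty, tz, ax, ay, az, fingers, ...]. A call has 1 to 8 rows; each row is the pose to reach, as a shift and turn from the pose measured when the call began; what a row does not reach only later rows make up. A row lasts 1/12 s, in which the tool goes at most 41.7 mm and 7.16 degrees, less where a joint would pass 70% of its speed; a pose out of reach is approached as far as the arm can. A call with a gripper value outside its range is refused whole. The fingers move at their own pace and stop on an object; FORCE is the grip in N (left out, the last holds). Time passes only in rows, so rows that repeat a pose let the fingers close. It gives the time, the measured TCP pose, the force and the opening at its end, in the units of the state.
- get_obs(): the state, without advancing time (a new reading comes with each control period).
- read_camera(name): name is "side" or "top" or "wrist"; returns the picture (480x640x3 uint8, red, green, blue); there is no depth.
- camera_info(name): a dict with "fx", "fy", "cx", "cy" (pixels), "R" (3x3) and "t" (3): a world point X has camera coordinates R X + t; the wrist camera has in their place "mount" (4x4, takes a point from camera to tool coordinates, whose origin is the TCP and whose axes are the flange's). Camera axes: x right, y down, z forward; pixel columns grow to the right and rows downward; lengths in m; the calibration is good to about 2 mm. The wrist camera is an equidistant fisheye: a pixel r from the principal point sees the ray r / f radians off the axis. A picture is of the moment at which its call begins: read the wrist's pose just before it. camera_info takes no time and is no camera call.
- hand_in(): hands the job in, once; it reports no verdict.
The state is a dict: "t": time; "q": joint angles; "joint_vel": joint speeds; "joint_torque": joint torques, N m; "eef_pos": TCP position; "tool_rot": TCP orientation; "contact_force": force on the tool from outside, world axes, zero at the start; "torque": the same for the moment, N m; "gripper_width": opening from 0.0 (shut) to 1.0 (fully open).
Only numpy, scipy, OpenCV 4.12 (cv2) and the standard library are available. Lean on these libraries where they do the work, as an engineer would, in place of code of your own. Each camera call takes 0.05 s, during which the arm holds its last target. There are 200 camera calls.

### The job

Get the pop-up lantern ready for a photo of the packing table: drop the two blue battery cells upright one by one into the two holes of its base (either cell in either hole) until both sit on the bottom, then press the red release button fully down; it stays down. Then take hold of the white lantern head and pull it straight up, past the first stop to the second, so that both tubes of the mast are fully out. A spring draws it back in, so the program finishes while still holding the head up there; leave everything else on the table where it is.

Things in the scene. Friction and masses are not known exactly. Their poses are not given: they have to be found in the camera images.
- cell_1_center (a point): one blue battery cell with a brass-coloured band near its top, a cylinder 26 mm across and 50 mm tall (the top 2 mm is a small steel nub), 65 g, standing upright on the table at the start; the point is at its centre, 25 mm above its underside; z is its long axis
- cell_2_center (a point): the other blue battery cell with a brass-coloured band near its top, a cylinder 26 mm across and 50 mm tall (the top 2 mm is a small steel nub), 65 g, standing upright on the table at the start; the point is at its centre, 25 mm above its underside; z is its long axis
- bore_1 (a point): centre of the mouth of a battery hole in the grey part of the lantern's base, level with the base's top face 70 mm above the table; the hole is 29 mm across with a chamfered mouth and 40 mm deep, and a seated cell stands 10 mm out of it. The two holes are 62 mm apart; z points up out of the hole, y along the base's long side towards the lantern head. This is the outer hole, farthest from the lantern head
- bore_2 (a point): centre of the mouth of a battery hole in the grey part of the lantern's base, level with the base's top face 70 mm above the table; the hole is 29 mm across with a chamfered mouth and 40 mm deep, and a seated cell stands 10 mm out of it. The two holes are 62 mm apart; z points up out of the hole, y along the base's long side towards the lantern head. This is the inner hole, nearer the red button
- lamp_base: the lantern's base, a block 90 x 240 x 70 mm (x, y, z) fixed to the table, grey with a black end cap at one end (battery holes) and green at the other (button and mast); origin at the centre of its underside, y along its long side towards the lantern head, z up. In its frame (mm) the holes are at y = -87 and -25, the button at y = +38 and the mast at y = +90, all on the middle line x = 0
- release_top (a point): centre of the top of the red round release button, 26 mm across, standing 8 mm above the base's top face. It is pushed straight down 6 mm with about 3 N (friction), comes to a firm stop and stays down by itself; 8 N is enough
- release (a joint): travel of the red button in m: 0 up (mast locked), 0.006 fully down (mast unlocked; it frees at about 0.0045)
- lantern_head: the lantern head, an upright white drum with black rims, 40 mm across and 36 mm tall, on top of the mast; origin at the centre of its underside, z up. Stowed, its underside is 90 mm and its top 126 mm above the table, 20 mm over the base's top face; a fixed black collar 40 mm across and 6 mm high surrounds the foot of the mast below it
- lantern_grip (a point): centre of the lantern head (18 mm above its underside), where to grip it; it moves straight up only, 100 mm from stowed to the second stop
- lantern (a joint): how far the thin inner tube with the head is out of the middle tube, m: 0 stowed, 0.05 at the first stop; it comes out first, against a spring of about 4 to 5 N with the head's weight
- mast (a joint): how far the thicker middle tube is out of the base, m: 0 stowed, 0.05 at the second stop; it follows once the inner tube is fully out (a bump of up to about 20 N may be felt there), against about 8 to 10 N, and beyond it the stop is firm. Let go, both tubes slide back in
- mug: orange mug, 81 x 113 x 101 mm; leave it alone; its origin is the centre of its underside
- date_stamp: stamp with a brown knob, 24 x 42 x 64 mm, standing; leave it alone; its origin is the centre of its underside
- notebook: black notebook lying flat, 105 x 153 x 16 mm; leave it alone; its origin is the centre of its underside
- tape: roll of beige tape lying flat, 104 mm across, 25 mm high; leave it alone; its origin is the centre of its underside
- spice_jar: small jar with a red cap, 45 mm across, 106 mm tall; leave it alone; its origin is the centre of its underside
Things that resemble listed ones, but are neither listed nor needed, are in the scene too. What is shaped like the part that bears cell_2_center but brown or green is not meant.

How it is judged:
By the outcome, as a careful person would: the job done as asked, in the order asked, and still so for the second after the job is handed in, while the arm keeps its last pose, push and grip.
It also fails if it takes over 69 s, if anything falls off the work surface, if the arm or the gripper's body presses on something with over 40 N, if the wrist force passes 120 N, or if a joint passes its speed limit or range.

## Working session

There is one attempt and no reset: what is moved stays moved. The work goes in short steps, Python scripts to look and compute and a shell command to move; the robot and the scene stay as the last step left them, time stands still between calls to the robot, and variables do not carry over. Pictures are saved under pics/ and viewed, on a budget of 10 in all, crops included, one or two more only if the job needs it, and the job is handed in when it is done.

```bash
mkdir -p pics; ls
python3 - <<'E'
from station import *
import cv2,numpy as np
for n in ("top","side"):
    cv2.imwrite(f"pics/{n}0.png",read_camera(n)[:,:,::-1])
    print(n,camera_info(n))
print(camera_info("wrist")); print(get_obs())
E
```

```text
pics
top {'fx': 580.2090651570464, 'fy': 580.2090651570464, 'cx': 319.36160120161367, 'cy': 243.6716858159166, 'R': array([[-1.14225294e-02, -9.99931985e-01, -2.35600833e-03],
       [-9.84145516e-01,  1.16591887e-02, -1.76979286e-01],
       [ 1.76994718e-01,  2.97103941e-04, -9.84211756e-01]]), 't': array([0.06789738, 0.59208117, 1.47430131])}
side {'fx': 435.0264570420003, 'fy': 435.0264570420003, 'cx': 316.91570259753166, 'cy': 239.37694361921268, 'R': array([[ 0.99794356, -0.06381034,  0.00607326],
       [-0.02855576, -0.52740736, -0.84913253],
       [ 0.05738652,  0.84721291, -0.52814493]]), 't': array([-0.57330311,  0.12597423,  1.02891034])}
{'fx': 371.64829954431775, 'fy': 371.64829954431775, 'cx': 319.3210102646566, 'cy': 248.2464664318136, 'mount': array([[-4.26707604e-04, -9.59357714e-01, -2.82192478e-01,
         7.18900980e-02],
       [ 9.99999752e-01, -5.67549888e-04,  4.17360043e-04,
         9.97522092e-05],
       [-5.60555886e-04, -2.82192230e-01,  9.59357718e-01,
        -1.43192922e-01],
       [ 0.00000000e+00,  0.00000000e+00,  0.00000000e+00,
         1.00000000e+00]])}
{'t': 0.1, 'q': array([ 1.20691867,  0.4777461 ,  0.02236921,  1.55635562, -0.01148758,
        1.10934015, -0.0831195 ]), 'joint_vel': array([-0.00029279, -0.00279338,  0.00011277, -0.00400952, -0.00091472,
       -0.00037912, -0.00036226]), 'joint_torque': array([ 4.63177290e-03, -5.97754741e+01,  1.61349747e+00, -2.81952614e+01,
        1.27739357e-02,  4.98656533e-03,  3.24654411e-05]), 'eef_pos': array([ 0.17060257, -0.65251585,  0.23040298]), 'tool_rot': array([-8.40505537e-04,  9.91834116e-01,  1.27531743e-01, -1.83623789e-04]), 'contact_force': array([-0.51207815,  0.19582582, -0.7867994 ]), 'torque': array([0.07314619, 0.01742945, 0.01107912]), 'gripper_width': 0.9970856082451934}
```

View pics/top0.png

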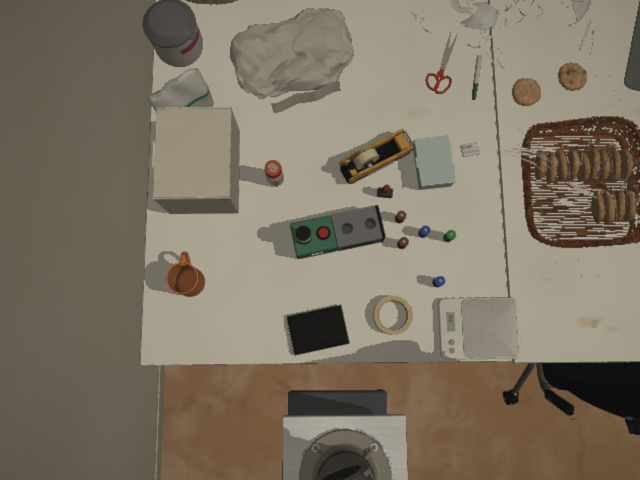

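View pics/side0.png

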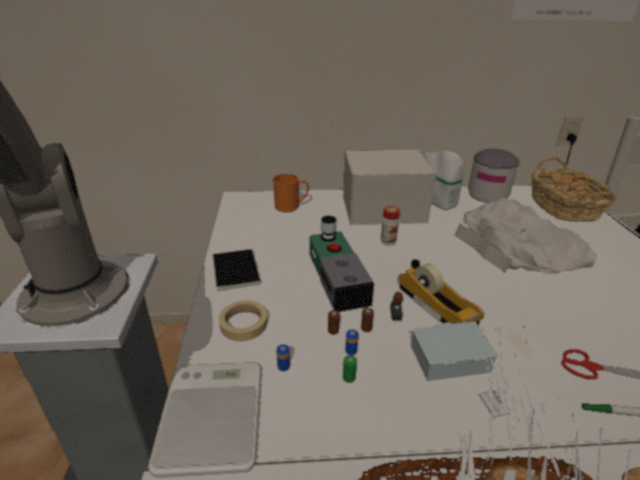

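```bash
python3 -c "
import station;print([n for n in dir(station) if n[0]!='_']);print(getattr(station,'grasp_offset',None))"
```

```text
['PlanningError', 'camera_info', 'get_obs', 'grasp_offset', 'hand_in', 'read_camera']
0.0187
```

```bash
cat > h.py <<'E'
from station import *
import numpy as np, cv2
from scipy.spatial.transform import Rotation as Ro
def tool():
    o=get_obs(); q=o['tool_rot']; return np.array(o['eef_pos']),Ro.from_quat([q[1],q[2],q[3],q[0]]).as_matrix()
def back(name,uv,z):
    c=camera_info(name); R,t=c['R'],c['t']
    d=R.T@np.array([(uv[0]-c['cx'])/c['fx'],(uv[1]-c['cy'])/c['fy'],1]); o=-R.T@t
    return o+d*(z-o[2])/d[2]
def proj(name,X):
    c=camera_info(name); p=c['R']@np.array(X)+c['t']; return np.array([c['fx']*p[0]/p[2]+c['cx'],c['fy']*p[1]/p[2]+c['cy']])
def wback(uv,z,p,R):
    c=camera_info('wrist'); d=np.array([(uv[0]-c['cx'])/c['fx'],(uv[1]-c['cy'])/c['fy']]); th=np.linalg.norm(d)
    ray=np.array([*(d/th*np.sin(th)),np.cos(th)]) if th>0 else np.array([0,0,1.])
    M=c['mount']; o=R@M[:3,3]+p; w=R@M[:3,:3]@ray
    return o+w*(z-o[2])/w[2]
def wproj(X,p,R):
    c=camera_info('wrist');M=c['mount']; x=M[:3,:3].T@(R.T@(np.array(X)-p)-M[:3,3])
    r=np.hypot(x[0],x[1]);th=np.arctan2(r,x[2]); return np.array([c['cx'],c['cy']])+c['fx']*th*x[:2]/r
E
python3 - <<'E'
from h import *
im=cv2.imread('pics/top0.png')
a=cv2.resize(im[190:300,280:470],None,fx=4,fy=4,interpolation=cv2.INTER_CUBIC)
cv2.imwrite('pics/top_crop.png',a)
hsv=cv2.cvtColor(im,cv2.COLOR_BGR2HSV)
for nm,lo,hi in (('blue',(105,120,50),(130,255,255)),('red',(0,150,100),(6,255,255)),('green',(60,80,30),(90,255,255))):
    m=cv2.inRange(hsv,lo,hi); n,l,s,c=cv2.connectedComponentsWithStats(m)
    for i in range(1,n):
        if s[i,4]>15: print(nm,s[i],c[i].round(1))
for uv,z in (((425,231),.04),((439,282),.04),((323,233),.078),((347,228),.07),((371,223),.07),((303,234),.126)): print(uv,back('top',uv,z).round(4))
E
```

```text
blue [421 226   9   9  44] [424.9 230. ]
blue [436 277   9   8  41] [439.7 280.5]
red [433  70  16  20  82] [439.1  78. ]
red [436  79  15  14  26] [445.1  87.7]
red [265 161  16  15  83] [273.  169.1]
red [319 228   9   9  66] [323.1 232.2]
green [473  84   4  15  38] [474.3  90.3]
green [187  93  21  13  30] [195.8 100. ]
green [291 216  46  42 967] [314.7 237.4]
green [444 231  11  10  72] [448.9 235.8]
(425, 231) [ 0.6261 -0.2208  0.04  ]
(439, 282) [ 0.4893 -0.2515  0.04  ]
(323, 233) [0.6164 0.0512 0.078 ]
(347, 228) [ 0.6305 -0.0117  0.07  ]
(371, 223) [ 0.6431 -0.0748  0.07  ]
(303, 234) [0.6049 0.1018 0.126 ]
```

View pics/top_crop.png

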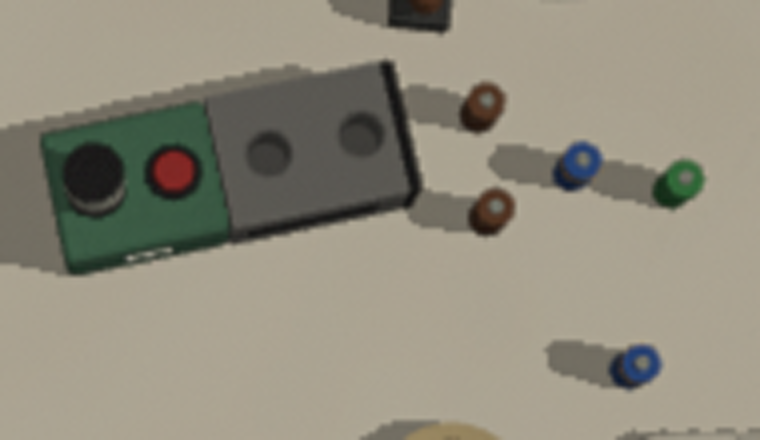

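Lookalikes in top view: blue cells (425,230) and (440,281) are the ones wanted. Green (450,236), brown (401,216) and brown (403,243) are decoys, and the crop confirms the choice. I'll start with the cell at about (0.626, -0.221), jaws across the base.

```bash
python3 -m handwheel '[44.5,43.2,-3,0,0,87,0.65,44.5,43.2,-3,0,0,87,0.65,44.5,43.2,-3,0,0,87,0.65,44.5,43.2,-3,0,0,87,0.65,44.5,43.2,-3,0,0,87,0.65,44.5,43.2,-3,0,0,87,0.65,44.5,43.2,-3,0,0,87,0.65,44.5,43.2,-3,0,0,87,0.65]' 40
```

```text
t: 0.77
eef_pos: [0.4103, -0.4192, 0.2145]
tool_rot: [-0.001, 0.808, 0.59, -0.001]
contact_force: [0.6, -0.2, 0.3]
gripper_width: 0.651
```

```bash
python3 -m handwheel '[20.5,19.9,-1.5,0,0,29.5,0.65,20.5,19.9,-1.5,0,0,29.5,0.65,20.5,19.9,-1.5,0,0,29.5,0.65,20.5,19.9,-1.5,0,0,29.5,0.65,20.5,19.9,-1.5,0,0,29.5,0.65,20.5,19.9,-1.5,0,0,29.5,0.65,20.5,19.9,-1.5,0,0,29.5,0.65,20.5,19.9,-1.5,0,0,29.5,0.65]'
python3 - <<'E'
from h import *
p,R=tool(); im=read_camera('wrist'); cv2.imwrite('pics/w1.png',im[:,:,::-1]); print(p,R.round(3)); np.savez('w1.npz',p=p,R=R)
for X in ((.6261,-.2208,.05),(.489,-.2515,.05),(.6431,-.0748,.07),(.6305,-.0117,.07)): print(wproj(X,p,R))
E
```

```text
t: 1.43
eef_pos: [0.6204, -0.2102, 0.199]
tool_rot: [-0.001, 0.626, 0.78, 0.003]
contact_force: [0.8, 1.5, 0.2]
gripper_width: 0.646
[ 0.62040937 -0.21020807  0.198961  ] [[-0.215  0.977  0.002]
 [ 0.976  0.215  0.005]
 [ 0.005  0.003 -1.   ]]
[322.68478458 245.72930697]
[161.06921399 246.55761134]
[389.08958238  69.75359634]
[389.06486555  -8.61863225]
```

View pics/w1.png

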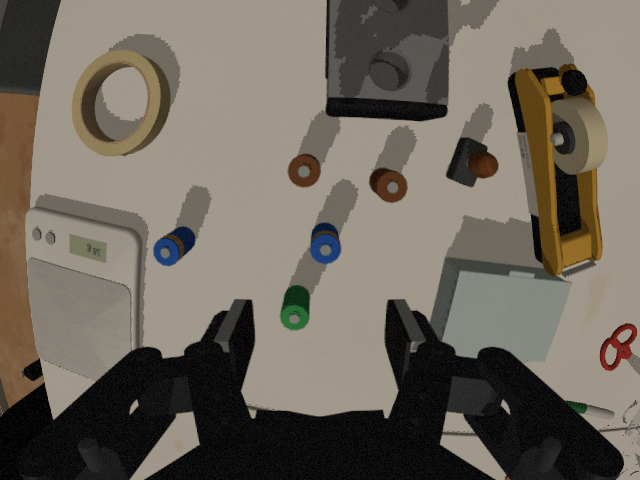

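Run:
```python
from h import *
d=np.load('w1.npz');p,R=d['p'],d['R']
for uv,z in (((326,250),.05),((166,254),.05),((389,70),.07),((294,318),.05)): print(uv,wback(uv,z,p,R).round(4))
for uv in ((426.2,229.5),(440.7,280.5)): print(back('top',uv,.05).round(4))
print(np.degrees(np.arctan2(R[1,1],R[0,1])))
```

```text
(326, 250) [ 0.6295 -0.2238  0.05  ]
(166, 254) [ 0.4944 -0.2572  0.05  ]
(389, 70) [ 0.6431 -0.075   0.07  ]
(294, 318) [ 0.6159 -0.2906  0.05  ]
[ 0.6281 -0.2223  0.05  ]
[ 0.4921 -0.2541  0.05  ]
12.44314557316773
```

```bash
python3 -m handwheel '[0.86,-1.3,-4,0,0,0,0.65,0.86,-1.3,-8,0,0,0,0.65,0.86,-1.3,-12,0,0,0,0.65,0.86,-1.3,-15,0,0,0,0.65,0.86,-1.3,-16.9,0,0,0,0.65,0.86,-1.3,-16.9,0,0,0,0.65,0.86,-1.3,-16.9,0,0,0,0.65]'
python3 - <<'E'
from h import *
p,R=tool();print(p,R[:,2]); cv2.imwrite('pics/w2.png',read_camera('wrist')[:,:,::-1]);
E
```

```text
t: 2.07
eef_pos: [0.6251, -0.2281, 0.0289]
tool_rot: [-0.002, 0.628, 0.778, 0.0]
contact_force: [-0.1, 0.4, 1.2]
gripper_width: 0.653
[ 0.62509844 -0.22814351  0.02889238] [-0.0035166   0.00307761 -0.99998908]
```

View pics/w2.png

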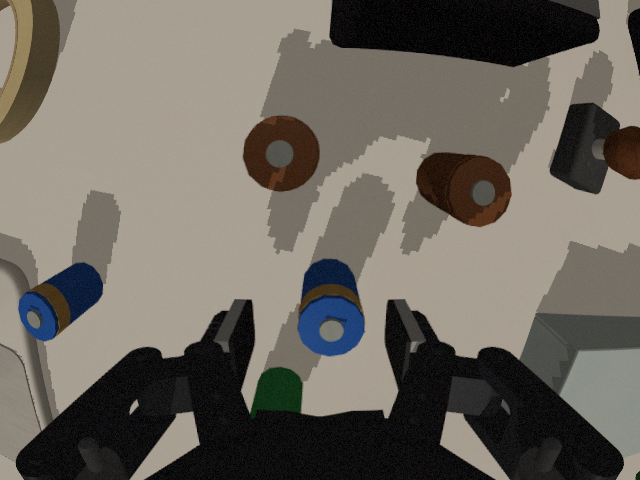

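Run:
```python
from h import *
p,R=tool();print(p); X=wback((331,331),.05,p,R); print(X, (X-p)*100, 'tool',R.T@(X-p))
```

```text
[ 0.62662745 -0.22825475  0.03062905]
[ 0.63053028 -0.22489982  0.05      ] [0.39028333 0.33549291 1.93709471] tool [ 0.00249776  0.00452797 -0.0193644 ]
```

```bash
python3 -m handwheel '[0.4,0.35,-0.1,0,0,0,0.65,0.4,0.35,-0.1,0,0,0,0.65,0.4,0.35,-0.1,0,0,0,0.2,0.4,0.35,-0.1,0,0,0,0.2,0.4,0.35,-0.1,0,0,0,0.2,0.4,0.35,-0.1,0,0,0,0.2,0.4,0.35,-0.1,0,0,0,0.2,0.4,0.35,-0.1,0,0,0,0.2]' 40; python3 -m handwheel '[0,0,2,0,0,0,0.2,0,0,5,0,0,0,0.2,0,0,9,0,0,0,0.2,0,0,10,0,0,0,0.2,0,0,10,0,0,0,0.2]'
python3 - <<'E'
from h import *
ps=[tool()[0] for _ in range(3)]; p,R=tool(); im=read_camera('wrist'); cv2.imwrite('pics/w3.png',im[:,:,::-1]); print(ps,p,get_obs()['q']); np.savez('w3.npz',p=p,R=R)
for X in ((.6431,-.0748,.07),(.6305,-.0117,.07)): print(wproj(X,p,R))
E
```

```text
t: 2.78
eef_pos: [0.631, -0.225, 0.0306]
tool_rot: [-0.0, 0.628, 0.778, 0.001]
contact_force: [-1.6, 0.9, 5.8]
gripper_width: 0.286
t: 3.2
eef_pos: [0.6336, -0.2256, 0.1348]
tool_rot: [0.003, 0.628, 0.778, 0.002]
contact_force: [0.2, 0.4, -0.8]
gripper_width: 0.284
[array([ 0.63361224, -0.22556169,  0.13484629]), array([ 0.63361224, -0.22556169,  0.13484629]), array([ 0.63361224, -0.22556169,  0.13484629])] [ 0.63361224 -0.22556169  0.13484629] [ 0.54765792  0.60324005 -0.42682076  1.63021028  0.28764746  0.96745451
  0.23653052]
[391.23551927  17.63903766]
[388.85655618 -73.03971624]
```

```bash
python3 -m handwheel '[0.8,11,0.5,0,0,0,0.2,0.8,11,0.5,0,0,0,0.2,0.8,11,0.5,0,0,0,0.2,0.8,11,0.5,0,0,0,0.2,0.8,11,0.5,0,0,0,0.2,0.8,11,0.5,0,0,0,0.2]'
python3 - <<'E'
from h import *
P=[]
for i in range(4):
    im=read_camera('wrist'); p,R=tool(); P.append(p)
cv2.imwrite('pics/w3.png',im[:,:,::-1]); print(np.round(P,4)); np.savez('w3.npz',p=np.mean(P[1:],0),R=R)
for X in ((.6431,-.0748,.07),(.6305,-.0117,.07)): print(wproj(X,p,R))
E
```

```text
t: 3.75
eef_pos: [0.6388, -0.1161, 0.1354]
tool_rot: [0.0, 0.628, 0.778, 0.0]
contact_force: [-0.2, -0.3, -0.9]
gripper_width: 0.285
[[ 0.6389 -0.1171  0.1356]
 [ 0.6391 -0.1174  0.1359]
 [ 0.6392 -0.1174  0.1361]
 [ 0.6394 -0.1171  0.1365]]
[340.59986862 196.27184715]
[342.68768241  83.24969118]
```

View pics/w3.png

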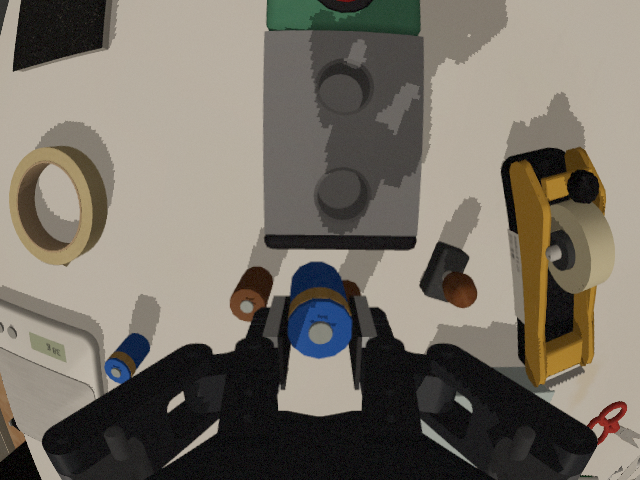

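Run:
```python
from h import *
d=np.load('w3.npz');p,R=d['p'],d['R']
a=wback((343,194),.07,p,R);b=wback((345,88),.07,p,R);n=wback((321,333),p[2]+.019,p,R)
print('bore1',a.round(4),'bore2',b.round(4),np.linalg.norm(a-b),np.degrees(np.arctan2((b-a)[1],(b-a)[0])),'cell',n,'off',R.T@(n-p)); print('shift1',(a-n)*100,p)
```

```text
bore1 [ 0.6439 -0.0733  0.07  ] bore2 [ 0.6321 -0.0143  0.07  ] 0.060221500216755396 101.31105172648441 cell [ 0.63962985 -0.11574888  0.15515171] off [ 0.00142639  0.00074623 -0.01899886]
shift1 [ 0.42954282  4.24059774 -8.51517065] [ 0.63924685 -0.11729853  0.13615171]
```

```bash
python3 -m handwheel '[0.42,4.15,0,0,0,0,0.2,0.42,4.15,0,0,0,0,0.2,0.42,4.15,-2,0,0,0,0.2,0.42,4.15,-2.3,0,0,0,0.2,0.42,4.15,-2.3,0,0,0,0.2]'
python3 - <<'E'
from h import *
P=[]
for i in range(3):
    im=read_camera('wrist'); p,R=tool(); P.append(p)
cv2.imwrite('pics/w4.png',im[120:420,170:490,::-1].repeat(2,0).repeat(2,1)); print(np.round(P,4)); np.savez('w4.npz',p=np.mean(P,0),R=R)
E
```

```text
t: 4.37
eef_pos: [0.6422, -0.0768, 0.1118]
tool_rot: [-0.0, 0.629, 0.777, -0.0]
contact_force: [-0.3, -0.6, -0.6]
gripper_width: 0.287
[[ 0.6429 -0.0768  0.1128]
 [ 0.6435 -0.0767  0.1135]
 [ 0.6439 -0.0766  0.1139]]
```

View pics/w4.png

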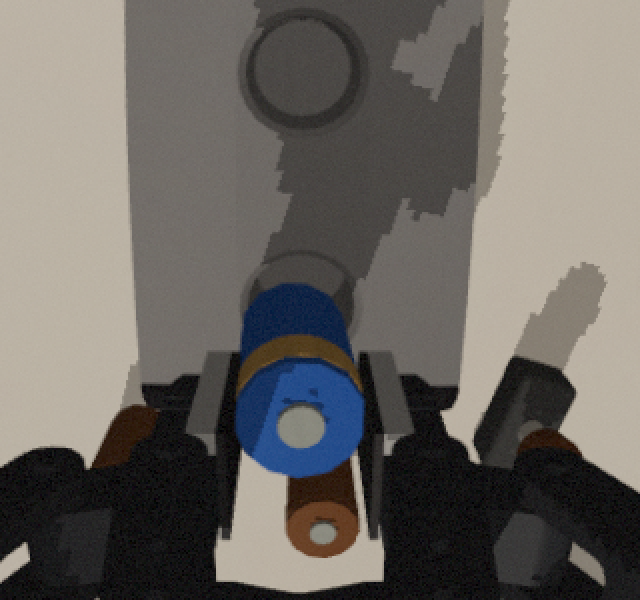

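Run:
```python
from h import *
d=np.load('w4.npz');p,R=d['p'],d['R']
print(p)
b=wback((321,154.5),.07,p,R);n=wback((320.5,333),p[2]+.019,p,R)
print('bore2',b.round(4),'bore1 est',(b+.062*np.array([np.sin(.204),-np.cos(.204),0])).round(4),'cell',n)
for uv in ((290,274),(350,274),(320,245)): print(uv,wback(uv,.07,p,R).round(4))
t=np.linspace(0,2*np.pi,60)
for c in ((.6437,-.0745),(.6437,-.0765)):
  q=np.array([wproj((c[0]+.0165*np.cos(a),c[1]+.0165*np.sin(a),.07),p,R) for a in t]); q=(q-[170,120])*2; print(c,'crop rim L,R,top',q[:,0].min(),q[:,0].max(),q[:,1].min())
```

```text
[ 0.64343712 -0.07671355  0.11338784]
bore2 [ 0.631  -0.0127  0.07  ] bore1 est [ 0.6436 -0.0734  0.07  ] cell [ 0.64362748 -0.07519879  0.13238784]
(290, 274) [ 0.6278 -0.0777  0.07  ]
(350, 274) [ 0.6593 -0.0711  0.07  ]
(320, 245) [ 0.6402 -0.0586  0.07  ]
(0.6437, -0.0745) crop rim L,R,top 238.86373739612634 361.8813410998838 249.24176677133323
(0.6437, -0.0765) crop rim L,R,top 237.52128740583862 360.14718356433286 256.4339352149249
```

```bash
python3 -m handwheel '[0,0.1,-1,0,0,0,0.2,0,0.1,-1.7,0,0,0,0.2,0,0.1,-2.4,0,0,0,0.2,0,0.1,-3,0,0,0,0.2,0,0.1,-3.5,0,0,0,0.2,0,0.1,-3.7,0,0,0,0.2,0,0.1,-3.7,0,0,0,0.2]'
```

```text
t: 5.1
eef_pos: [0.6438, -0.0755, 0.0762]
tool_rot: [0.001, 0.629, 0.777, 0.001]
contact_force: [1.2, -0.6, -1.9]
gripper_width: 0.29
```

```bash
python3 -m handwheel '[0,0,0,0,0,0,0.5,0,0,0,0,0,0,0.5,0,0,0,0,0,0,0.5,0,0,0,0,0,0,0.5,0,0,4,0,0,0,0.5,0,0,6,0,0,0,0,0,0,6,0,0,0,0,0,0,6,0,0,0,0]'
python3 - <<'E'
from h import *
im=read_camera('wrist');im=read_camera('wrist'); p,R=tool(); print(p, get_obs()['gripper_width'])
hsv=cv2.cvtColor(im,cv2.COLOR_RGB2HSV); m=cv2.inRange(hsv,(105,120,40),(130,255,255)); n,l,s,c=cv2.connectedComponentsWithStats(m)
for i in range(1,n):
    if s[i,4]>100: print(s[i],c[i])
for z in (.078,.088):
    t=np.linspace(0,6.28,60);q=np.array([wproj((.6437+.013*np.cos(a),-.0747+.013*np.sin(a),z),p,R) for a in t]);print(z,q.min(0),q.max(0))
E
```

```text
t: 5.77
eef_pos: [0.6447, -0.0755, 0.1379]
tool_rot: [0.002, 0.629, 0.777, 0.002]
contact_force: [-0.1, 0.3, -0.4]
gripper_width: 0.078
[ 0.64307797 -0.07563848  0.13552254] -0.00023033851371819083
[ 295  244   45   43 1239] [317.34786118 265.08313156]
[114 368  33  23 445] [131.10561798 378.56404494]
0.078 [297.71633805 246.00392615] [343.06965152 288.75688308]
0.088 [296.73636829 251.17860169] [344.19723982 295.64141367]
```

Run:
```python
from h import *
for z in (.0,.02,.04): print(z,[back('top',uv,z).round(3)[:2] for uv in ((440,297),(517,296),(440,357))])
d=np.load('w1.npz');p,R=d['p'],d['R']
for z in (.0,.02,.04): print(z,[wback(uv,z,p,R).round(3)[:2] for uv in ((141,224),(137,385),(60,210))])
d=np.load('w3.npz');p,R=d['p'],d['R']
print(wback((120,373),.05,p,R), wback((105,345),.02,p,R))
```

```text
0.0 [array([ 0.453, -0.261]), array([ 0.454, -0.467]), array([ 0.296, -0.253])]
0.02 [array([ 0.452, -0.256]), array([ 0.452, -0.46 ]), array([ 0.296, -0.249])]
0.04 [array([ 0.45 , -0.252]), array([ 0.45 , -0.453]), array([ 0.296, -0.245])]
0.0 [array([ 0.444, -0.251]), array([ 0.442, -0.461]), array([ 0.335, -0.256])]
0.02 [array([ 0.453, -0.245]), array([ 0.452, -0.442]), array([ 0.351, -0.249])]
0.04 [array([ 0.463, -0.239]), array([ 0.461, -0.423]), array([ 0.367, -0.243])]
[ 0.49758768 -0.2550536   0.05      ] [ 0.46640587 -0.25419348  0.02      ]
```

```bash
python3 -m handwheel '[-14.85,-18.1,-1,0,0,0,0.5,-14.85,-18.1,-1,0,0,0,0.5,-14.85,-18.1,-1,0,0,0,0.5,-14.85,-18.1,-1,0,0,0,0.5,-14.85,-18.1,-1,0,0,0,0.5,-14.85,-18.1,-1,0,0,0,0.5,-14.85,-18.1,-1,0,0,0,0.5,-14.85,-18.1,-1,0,0,0,0.5]'
cat > look.py <<'E'
from h import *
im=read_camera('wrist');P=[]
for i in range(2): im=read_camera('wrist'); P.append(tool()[0])
p,R=tool(); p=np.mean(P,0); print(p,R.round(3).tolist(), get_obs()['gripper_width'])
hsv=cv2.cvtColor(im,cv2.COLOR_RGB2HSV); m=cv2.inRange(hsv,(105,120,150),(130,255,255)); n,l,s,c=cv2.connectedComponentsWithStats(m)
for i in range(1,n):
    if s[i,4]>150: u=s[i,:2]+s[i,2:4]/2; X=wback(u,.048,p,R); print(s[i],u,X.round(4),'shift cm',((X-p)*100).round(2))
E
python3 - <<'E'
import look,cv2; cv2.imwrite('pics/w5.png',look.im[:,:,::-1])
E
```

```text
t: 6.53
eef_pos: [0.4924, -0.2582, 0.1242]
tool_rot: [-0.001, 0.631, 0.776, -0.0]
contact_force: [1.4, 1.2, 0.1]
gripper_width: 0.5
[ 0.49515697 -0.25518887  0.1250278 ] [[-0.21, 0.978, 0.001], [0.978, 0.21, 0.001], [0.001, 0.001, -1.0]] 0.498310869523748
```

View pics/w5.png

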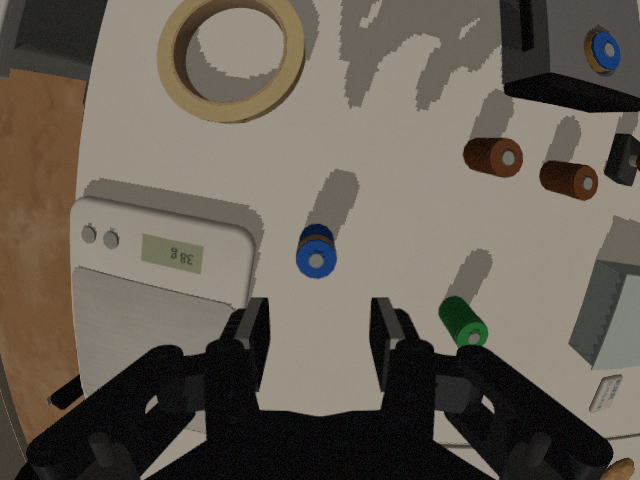

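Run:
```python
from h import *
p,R=tool(); X=wback((316,261),.05,p,R); print(p,X.round(4),((X-p)*100).round(2), 'sc',wback((253,245),.02,p,R))
```

```text
[ 0.49541351 -0.25494727  0.12511845] [ 0.4938 -0.2562  0.05  ] [-0.16 -0.12 -7.51] sc [ 0.44996635 -0.26372127  0.02      ]
```

```bash
python3 -m handwheel '[-0.16,-0.12,-3,0,0,0,0.5,-0.16,-0.12,-6,0,0,0,0.5,-0.16,-0.12,-8.5,0,0,0,0.5,-0.16,-0.12,-9.4,0,0,0,0.5,-0.16,-0.12,-9.4,0,0,0,0.5,-0.16,-0.12,-9.4,0,0,0,0.5]'; python3 -m handwheel '[0,0,0,0,0,0,0.5,0,0,0,0,0,0,0.2,0,0,0,0,0,0,0.2,0,0,0,0,0,0,0.2,0,0,0,0,0,0,0.2,0,0,0,0,0,0,0.2,0,0,0,0,0,0,0.2]' 40
```

```text
t: 7.18
eef_pos: [0.4947, -0.2551, 0.0314]
tool_rot: [0.0, 0.628, 0.778, 0.001]
contact_force: [-0.2, -0.4, 1.2]
gripper_width: 0.498
t: 7.77
eef_pos: [0.496, -0.2556, 0.033]
tool_rot: [0.001, 0.628, 0.778, 0.001]
contact_force: [-1.3, -0.3, 6.6]
gripper_width: 0.286
```

```bash
python3 -m handwheel '[0,0,3,0,0,0,0.2,0,0,7,0,0,0,0.2,0,0,10.5,0,0,0,0.2,4,6,10.5,0,0,0,0.2,13.5,22.8,10.5,0,0,0,0.2,13.5,22.8,10.5,0,0,0,0.2,13.5,22.8,10.5,0,0,0,0.2,13.5,22.8,10.5,0,0,0,0.2]'
cat > look2.py <<'E'
from h import *
im=read_camera('wrist');P=[]
for i in range(3): im=read_camera('wrist'); P.append(tool()[0])
p,R=tool(); p=np.mean(P,0); print(p,R.round(3).tolist(), get_obs()['gripper_width'])
E
python3 look2.py
```

```text
t: 8.43
eef_pos: [0.6032, -0.0753, 0.1386]
tool_rot: [0.002, 0.628, 0.778, 0.002]
contact_force: [0.6, 0.1, -0.1]
gripper_width: 0.291
[ 0.60425057 -0.07104445  0.13870762] [[-0.215, 0.977, 0.004], [0.977, 0.215, 0.001], [-0.0, 0.004, -1.0]] 0.28424682346801344
```

```bash
python3 -m handwheel '[2.68,5.6,0,0,0,0,0.2,2.68,5.6,0,0,0,0,0.2,2.68,5.6,-1.5,0,0,0,0.2,2.68,5.6,-2.4,0,0,0,0.2,2.68,5.6,-2.4,0,0,0,0.2,2.68,5.6,-2.4,0,0,0,0.2]'
python3 - <<'E'
from look2 import *
cv2.imwrite('pics/w6.png',im[120:420,170:490,::-1].repeat(2,0).repeat(2,1)); np.savez('w6.npz',p=p,R=R)
t=np.linspace(0,2*np.pi,60)
for c in ((.6313,-.0135),):
  q=np.array([wproj((c[0]+.0165*np.cos(a),c[1]+.0165*np.sin(a),.07),p,R) for a in t]); q=(q-[170,120])*2; print(c,'crop rim L,R,top',q[:,0].min(),q[:,0].max(),q[:,1].min())
E
```

```text
t: 9.13
eef_pos: [0.6284, -0.0218, 0.1133]
tool_rot: [0.001, 0.628, 0.778, 0.0]
contact_force: [0.4, -0.7, 0.3]
gripper_width: 0.288
[ 0.62969519 -0.02050635  0.11468046] [[-0.213, 0.977, 0.005], [0.977, 0.213, 0.0], [-0.001, 0.005, -1.0]] 0.28497761086059703
(0.6313, -0.0135) crop rim L,R,top 247.15131771218387 370.210578784734 231.67664849022043
```

View pics/w6.png

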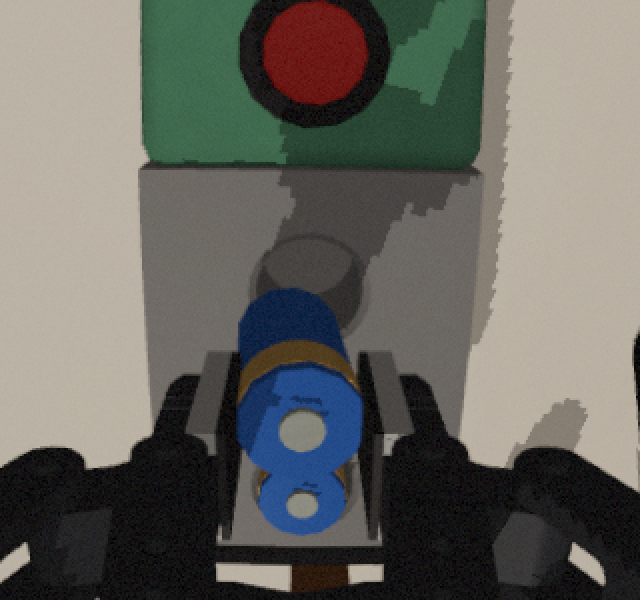

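Run:
```python
from h import *
d=np.load('w6.npz');p,R=d['p'],d['R']
n=wback((321,335),p[2]+.019,p,R); print('cell',n,'button',wback((327.5,146.5),.078,p,R))
for c in ((.6318,-.0141),(.632,-.0145)):
  t=np.linspace(0,2*np.pi,60); q=np.array([wproj((c[0]+.0165*np.cos(a),c[1]+.0165*np.sin(a),.07),p,R) for a in t]); q=(q-[170,120])*2; print(c,q[:,0].min(),q[:,0].max(),q[:,1].min(),'shift',(np.array(c)-n[:2])*100)
# bottom of held cell: lower-edge arc centre
for z in (.020,.030,.035):
  q=np.array([wproj((n[0]+.013*np.cos(a),n[1]+.013*np.sin(a),p[2]-z),p,R) for a in t]); q=(q-[170,120])*2; print('bot',z,q.min(0),q.max(0))
print(p,get_obs()['eef_pos'])
```

```text
cell [ 0.6302125  -0.01982643  0.13368046] button [0.6190818  0.04813001 0.078     ]
(0.6318, -0.0141) 248.5523784492094 371.467478284599 234.24006217431747 shift [0.15874993 0.57264346]
(0.632, -0.0145) 248.9977063315182 371.825538896191 235.84220199105891 shift [0.17874993 0.53264346]
bot 0.02 [246.10681004 297.64783911] [354.74446525 397.03970072]
bot 0.03 [248.51797792 283.96590438] [351.74207113 379.32697272]
bot 0.035 [249.6405575  277.64332709] [350.34465826 371.07564535]
[ 0.62969519 -0.02050635  0.11468046] [ 0.62986481 -0.02009745  0.11482728]
```

```bash
python3 -m handwheel '[0.26,0.62,0,0,0,0,0.2,0.26,0.62,0,0,0,0,0.2,0.26,0.62,-0.6,0,0,0,0.2,0.26,0.62,-1.2,0,0,0,0.2,0.26,0.62,-1.8,0,0,0,0.2,0.26,0.62,-2.2,0,0,0,0.2,0.26,0.62,-2.2,0,0,0,0.2]'
```

```text
t: 9.92
eef_pos: [0.6323, -0.0136, 0.0916]
tool_rot: [0.002, 0.627, 0.779, 0.002]
contact_force: [2.1, 0.8, -2.2]
gripper_width: 0.282
```

```bash
python3 -m handwheel '[-0.05,-0.05,-0.5,0,0,0,0.2,-0.05,-0.05,-1,0,0,0,0.2,-0.05,-0.05,-1.4,0,0,0,0.2,-0.05,-0.05,-1.5,0,0,0,0.2,-0.05,-0.05,-1.5,0,0,0,0.2]'
```

```text
t: 10.33
eef_pos: [0.6322, -0.0139, 0.0764]
tool_rot: [0.002, 0.627, 0.779, 0.002]
contact_force: [3.6, 1.8, -2.9]
gripper_width: 0.288
```

Cell is ~28 mm deep with low force. I'll release it, rise, and check.

```bash
python3 -m handwheel '[0,0,0,0,0,0,0.5,0,0,0,0,0,0,0.5,0,0,0,0,0,0,0.5,0,0,0,0,0,0,0.5,0,0,4,0,0,0,0.5,0,0,6,0,0,0,0,0,0,6,0,0,0,0,0,0,6,0,0,0,0]'
python3 - <<'E'
from look2 import *
hsv=cv2.cvtColor(im,cv2.COLOR_RGB2HSV); m=cv2.inRange(hsv,(105,120,40),(130,255,255)); n,l,s,c=cv2.connectedComponentsWithStats(m)
for i in range(1,n):
    if s[i,4]>100: print(s[i],c[i])
t=np.linspace(0,6.28,60)
for z in (.078,.088):
  for b in ((.632,-.0141),(.6437,-.0747)):
    q=np.array([wproj((b[0]+.013*np.cos(a),b[1]+.013*np.sin(a),z),p,R) for a in t]);print(z,b,q.min(0),q.max(0),np.ptp(q,axis=0))
cv2.imwrite('pics/w7.png',im[:,:,::-1]); np.savez('w7.npz',p=p,R=R)
E
```

```text
t: 11.0
eef_pos: [0.6329, -0.014, 0.1378]
tool_rot: [0.003, 0.627, 0.779, 0.003]
contact_force: [-0.5, -0.2, -0.5]
gripper_width: 0.08
[ 0.63120118 -0.0142173   0.13519791] [[-0.213, 0.977, 0.003], [0.977, 0.213, 0.001], [0.0, 0.003, -1.0]] -0.0008402834219097238
[ 296  247   45   43 1248] [317.60336538 267.62580128]
0.078 (0.632, -0.0141) [297.55762141 247.68011341] [342.90837528 290.38009873] [45.35075387 42.69998532]
0.078 (0.6437, -0.0747) [297.46733905 342.84827979] [338.17392469 376.25667703] [40.70658563 33.40839724]
0.088 (0.632, -0.0141) [296.6007912  252.92171965] [344.05736089 297.32107456] [47.45656969 44.39935491]
0.088 (0.6437, -0.0747) [296.68318389 351.34378298] [338.94033297 385.38413786] [42.25714908 34.04035488]
```

View pics/w7.png

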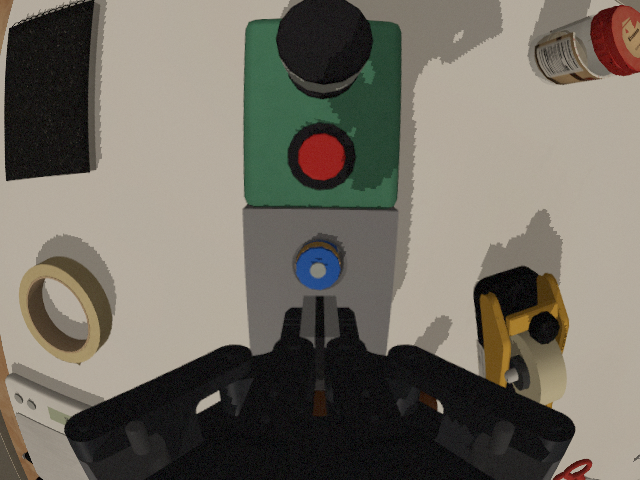

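Run:
```python
from h import *
d=np.load('w7.npz');p,R=d['p'],d['R']
print(p,'button',wback((322,157),.078,p,R),'head',wback((324.5,40),.126,p,R))
b1=np.array([.6437,-.0747]);b2=np.array([.632,-.0141]); u=(b2-b1)/np.linalg.norm(b2-b1); print(np.degrees(np.arctan2(u[1],u[0]))-90,'btn pred',b2+u*.063,'head pred',b2+u*.115)
```

```text
[ 0.63120118 -0.0142173   0.13519791] button [0.6193593  0.04812524 0.078     ] head [0.60898921 0.09809633 0.126     ]
10.927602155972394 btn pred [0.62005719 0.04775765] head pred [0.61019963 0.09881476]
```

```bash
python3 -m handwheel '[-1.17,6.2,0,0,0,0,0,-1.17,6.2,0,0,0,0,0,-1.17,6.2,-2,0,0,0,0,-1.17,6.2,-4.4,0,0,0,0,-1.17,6.2,-4.4,0,0,0,0,-1.17,6.2,-4.4,0,0,0,0,-1.17,6.2,-4.4,0,0,0,0]'; python3 look2.py
```

```text
t: 11.78
eef_pos: [0.6196, 0.0476, 0.0913]
tool_rot: [0.001, 0.627, 0.779, 0.001]
contact_force: [-0.0, -0.0, 0.2]
gripper_width: -0.001
[0.6202999  0.04769866 0.09217537] [[-0.213, 0.977, 0.005], [0.977, 0.213, 0.001], [0.0, 0.005, -1.0]] 0.00193264453993748
```

```bash
python3 -m handwheel '[0,0,-0.8,0,0,0,0,0,0,-1.2,0,0,0,0,0,0,-1.5,0,0,0,0,0,0,-1.7,0,0,0,0,0,0,-1.8,0,0,0,0,0,0,-1.8,0,0,0,0]'
```

```text
t: 12.48
eef_pos: [0.6201, 0.0476, 0.0739]
tool_rot: [0.001, 0.627, 0.779, 0.002]
contact_force: [0.6, 1.1, -0.9]
gripper_width: 0.002
```

```bash
python3 -m handwheel '[0,0,-0.15,0,0,0,0,0,0,-0.25,0,0,0,0,0,0,-0.35,0,0,0,0]'; python3 -m handwheel '[0,0,-0.1,0,0,0,0,0,0,-0.2,0,0,0,0,0,0,-0.2,0,0,0,0]'
```

```text
t: 12.73
eef_pos: [0.6203, 0.0477, 0.072]
tool_rot: [0.002, 0.627, 0.779, 0.002]
contact_force: [-7.5, -1.9, 23.5]
gripper_width: -0.001
t: 12.98
eef_pos: [0.6203, 0.0477, 0.072]
tool_rot: [0.002, 0.627, 0.779, 0.001]
contact_force: [-7.5, -1.7, 18.5]
gripper_width: 0.0
```

```bash
python3 -m handwheel '[0,0,3,0,0,0,0,0,0,7,0,0,0,0.75,0,0,8.5,0,0,0,0.75,0,0,8.5,0,0,0,0.75,-1.08,5.1,8.5,0,0,0,0.75,-1.08,5.1,8.5,0,0,0,0.75,-1.08,5.1,8.5,0,0,0,0.75,-1.08,5.1,8.5,0,0,0,0.75]'
python3 - <<'E'
from look2 import *
cv2.imwrite('pics/w8.png',im[:,:,::-1])
t=np.linspace(0,6.28,80)
for z,r in ((.126,.02),(.090,.02)):
    q=np.array([wproj((.6095+r*np.cos(a),.0985+r*np.sin(a),z),p,R) for a in t]);print(z,q.min(0),q.max(0))
E
```

```text
t: 13.65
eef_pos: [0.6086, 0.0998, 0.156]
tool_rot: [0.001, 0.626, 0.779, 0.001]
contact_force: [-0.3, -0.1, -0.0]
gripper_width: 0.751
[0.60946075 0.0973061  0.15617899] [[-0.211, 0.978, 0.004], [0.978, 0.211, -0.001], [-0.002, 0.004, -1.0]] 0.7498423170448086
0.126 [279.79218148 246.97240021] [359.10065606 320.35743949]
0.09 [285.6280543  229.46401993] [352.78610927 293.09065015]
```

View pics/w8.png

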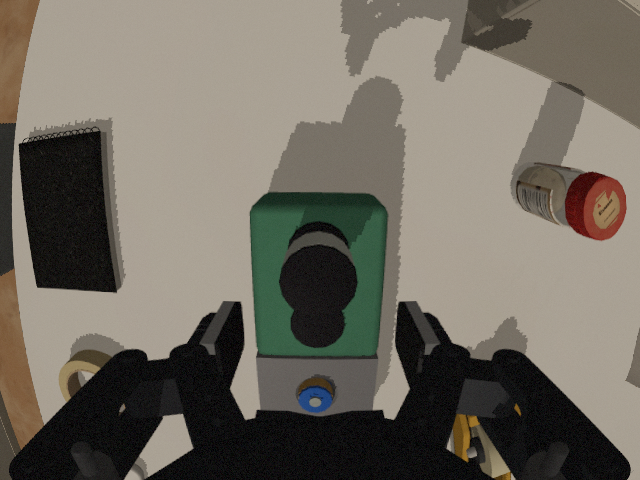

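```bash
python3 -m handwheel '[-0.05,0.12,-2,0,0,0,0.75,-0.05,0.12,-4,0,0,0,0.75,-0.05,0.12,-5.7,0,0,0,0.75,-0.05,0.12,-6.6,0,0,0,0.75,-0.05,0.12,-6.6,0,0,0,0.75,-0.05,0.12,-6.6,0,0,0,0.75]'; python3 -m handwheel '[0,0,0,0,0,0,0.3,0,0,0,0,0,0,0.3,0,0,0,0,0,0,0.3,0,0,0,0,0,0,0.3,0,0,0,0,0,0,0.3,0,0,0,0,0,0,0.3,0,0,0,0,0,0,0.3]' 70
```

```text
t: 14.35
eef_pos: [0.6092, 0.098, 0.0902]
tool_rot: [0.002, 0.628, 0.778, 0.0]
contact_force: [-0.8, -0.2, 1.2]
gripper_width: 0.75
t: 14.93
eef_pos: [0.6093, 0.0978, 0.0918]
tool_rot: [0.002, 0.629, 0.778, 0.0]
contact_force: [-3.2, -1.1, 5.9]
gripper_width: 0.451
```

Gripped at 38 mm, consistent with the 40 mm head. Pulling up slowly to the first stop.

```bash
python3 -m handwheel '[0,0,0.7,0,0,0,0.3,0,0,1.5,0,0,0,0.3,0,0,2.3,0,0,0,0.3,0,0,3,0,0,0,0.3,0,0,3.7,0,0,0,0.3,0,0,4.3,0,0,0,0.3,0,0,4.3,0,0,0,0.3]' 70
```

```text
t: 15.52
eef_pos: [0.6093, 0.0978, 0.1361]
tool_rot: [0.002, 0.629, 0.778, 0.001]
contact_force: [0.5, -0.7, -4.5]
gripper_width: 0.45
```

```bash
python3 -m handwheel '[0,0,0.5,0,0,0,0.3,0,0,1.0,0,0,0,0.3,0,0,1.5,0,0,0,0.3,0,0,2.1,0,0,0,0.3,0,0,2.8,0,0,0,0.3,0,0,3.5,0,0,0,0.3,0,0,4.2,0,0,0,0.3,0,0,4.2,0,0,0,0.3]' 70
```

```text
t: 16.18
eef_pos: [0.6093, 0.0978, 0.1796]
tool_rot: [0.003, 0.629, 0.778, 0.001]
contact_force: [0.4, 0.5, -9.6]
gripper_width: 0.451
```

```bash
python3 -m handwheel '[0,0,0.4,0,0,0,0.3,0,0,0.8,0,0,0,0.3,0,0,1.1,0,0,0,0.3,0,0,1.2,0,0,0,0.3,0,0,1.2,0,0,0,0.3]'; python3 -m handwheel '[0,0,0.1,0,0,0,0.3,0,0,0.2,0,0,0,0.3,0,0,0.2,0,0,0,0.3]'
```

```text
t: 16.6
eef_pos: [0.6092, 0.0978, 0.1918]
tool_rot: [0.003, 0.629, 0.778, 0.0]
contact_force: [1.9, 0.4, -9.2]
gripper_width: 0.45
t: 16.85
eef_pos: [0.609, 0.0977, 0.1922]
tool_rot: [0.002, 0.629, 0.778, 0.0]
contact_force: [5.4, 1.9, -19.1]
gripper_width: 0.453
```

```bash
python3 -m handwheel '[0,0,0.1,0,0,0,0.3,0,0,0.1,0,0,0,0.3,0,0,0.1,0,0,0,0.3,0,0,0.1,0,0,0,0.3]' 70
python3 - <<'E'
from h import *
im=read_camera('side');o=get_obs();print(o['eef_pos'],o['contact_force'])
t=read_camera('top'); 
a=cv2.resize(im[130:400,190:510,::-1],(640,540)); cv2.imwrite('pics/s9.png',a)
t0=cv2.imread('pics/top0.png')[:,:,::-1]
m=(np.abs(t.astype(int)-t0).max(2)>60).astype(np.uint8); n,l,s,c=cv2.connectedComponentsWithStats(m)
print([list(x) for x in s[1:] if x[4]>30])
E
```

```text
t: 17.18
eef_pos: [0.6091, 0.0977, 0.1922]
tool_rot: [0.002, 0.629, 0.778, 0.0]
contact_force: [5.8, 1.7, -17.2]
gripper_width: 0.451
[0.60906022 0.0976711  0.19223731] [  4.62467866   1.81385666 -18.31990859]
[[np.int32(266), np.int32(159), np.int32(71), np.int32(66), np.int32(2129)], [np.int32(366), np.int32(219), np.int32(9), np.int32(8), np.int32(55)], [np.int32(402), np.int32(225), np.int32(29), np.int32(13), np.int32(237)], [np.int32(310), np.int32(247), np.int32(112), np.int32(104), np.int32(5356)], [np.int32(417), np.int32(276), np.int32(29), np.int32(12), np.int32(243)], [np.int32(310), np.int32(349), np.int32(55), np.int32(14), np.int32(296)], [np.int32(424), np.int32(352), np.int32(32), np.int32(10), np.int32(113)], [np.int32(367), np.int32(363), np.int32(11), np.int32(25), np.int32(62)], [np.int32(424), np.int32(362), np.int32(23), np.int32(37), np.int32(115)], [np.int32(382), np.int32(382), np.int32(11), np.int32(5), np.int32(37)], [np.int32(360), np.int32(415), np.int32(48), np.int32(65), np.int32(1489)], [np.int32(625), np.int32(419), np.int32(15), np.int32(16), np.int32(164)]]
```

View pics/s9.png

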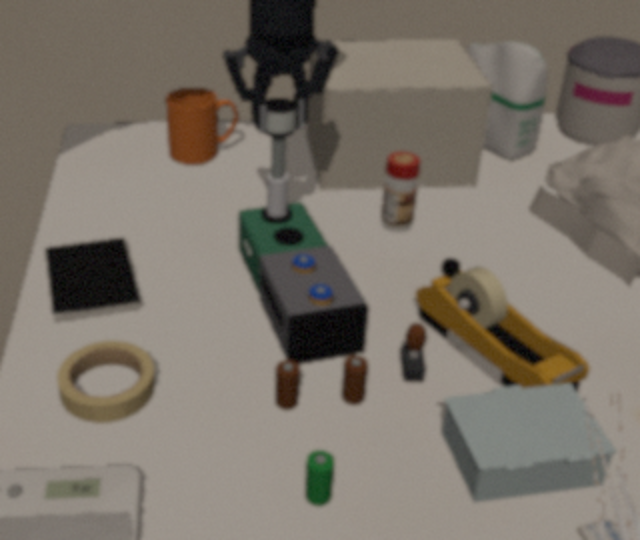

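The side view shows the head at about (280,115) with both tubes out, both cells seated at (303,260) and (320,290), the button flush at (289,236), and the other items in place. Handing in.

```bash
python3 -c "
from station import *
print(hand_in()); o=get_obs(); print(o['t'],o['eef_pos'],o['contact_force'],o['gripper_width'])"
```

```text
the job is handed in; nothing more can be done
None
the job is handed in; nothing more can be done
```

The lantern is ready and the job is handed in at about 17 s of robot time, with the gripper still holding the head up.

- **Cells:** both blue cells went upright into the two holes. In the close views after each release, the top of each cell matched the seated height (blue top face at 78 mm) to within a millimetre or two.
- **Button:** pressed to its firm stop, at 72 mm with about 20 N. The side view shows its place looking flush. The mast then pulled out, so it was unlocked.
- **Mast:** the head was pulled straight up 100 mm, against about 4.5 N and then about 9.5 N, until the second stop pushed back. It held steady there at about 18 N, with a 70 N grip and no slip. The last side view shows both tubes out.
- **Other objects:** in that view, the mug, stamp, notebook, tape, jar and the brown and green lookalikes all stand as before. In the before/after top-view comparison, the changes I could place were at the cells and the arm; I did not trace every patch.

Nothing failed or disagreed. The second cell was held tilted by about 2 to 3 degrees before it went in, but it dropped in and seated fully. I viewed 12 pictures, two over the budget: one before gripping the head and one final check.

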